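# Hold the recessed reset of the tripped stirrer place

### The arm

A 6-joint arm with a two-finger parallel gripper is mounted at the origin on the work surface. World frame = base frame: x ahead of the robot, y to its left, z up, the work surface at z = 0. Lengths are in m, angles in degrees, forces in N, time in s.
With the tool pointing down it reaches from about 0.4 to 0.825 m from the base axis. Payload 7 kg.
Tool frame: the origin (TCP) lies at the centre of the arm's flange, where the gripper is bolted on; the fingertips stand 178 mm ahead of it and the grasp point (between the pads) lies 159 mm ahead of it (r.tips_ahead is the z of the fingertips in the tool frame, in m); z points along the fingers, y is the line along which they close (so a half turn about z gives the same grasp; the last joint's range is limited). The gripper opens to 88 mm and grips with 3 to 60 N. Pads are 19 mm wide; open, the fingers measure 130 mm over their backs; the gripper's body (78 mm by 193 mm) begins 47 mm behind the grasp point.
Start: joints at [-47.492, 20.546, 0.682, 0, -70.136, -16.507], TCP at [0.296, -0.607, 0.405] pointing down, gripper open.
Joint ranges: [-176.03, 176.03], [-82.01, 121.73], [-58.28, 71.71], [-173.87, 95.51], [-174.79, -0.11], [-173.66, 173.66]. Speed limits (degrees/s): [136.94, 136.94, 172.46, 180, 180, 180].

### API

Orientations are given as [roll, pitch, yaw] about the fixed x, y, z axes, in that order (R = Rz(yaw) Ry(pitch) Rx(roll)).
In Python, from plant import r gives the robot as it stands. The module is installed in compiled form; this text tells all that it offers.
- The arm moves only by the shell command python3 -m pendant 'ROWS' [FORCE]. ROWS is JSON, a list that holds one entry, the list of rows, each a list of 7 numbers: the shift along the tool's x, y, z in m, then the turn, a rotation vector about the tool's x, y, z in degrees, then the gripper command: -1 is shut, 1 is fully open, values between are in proportion. A call has 1 to 5 rows; each row is the pose to reach, as a shift and turn from the pose commanded when the call began, along the tool's axes at that moment; what a row does not reach only later rows make up. A row lasts 1/10 s, in which the tool goes at most 50 mm and 8.59 degrees, less where a joint would pass 70% of its speed; a pose out of reach is approached as far as the arm can. A call with a gripper value outside its range is refused whole. The fingers move at their own pace and stop on an object; FORCE is the grip in N (left out, the last holds). Time passes only in rows, so rows that repeat a pose let the fingers close. It gives the time, the measured TCP pose, the force, the opening and the grip force at its end, in the units of the state.
- r.get_state(): the state, without advancing time (a new reading comes with each control period).
- r.capture(name): name is "scene" or "side" or "wrist"; returns the picture (400x640x3 uint8, red, green, blue); there is no depth.
- r.camera_params(name): a dict with "fx", "fy", "cx", "cy" (pixels), "R" (3x3) and "t" (3): a world point X has camera coordinates R X + t. Camera axes: x right, y down, z forward; pixel columns grow to the right and rows downward; lengths in m; the calibration is good to about 2 mm. A picture is of the moment at which its call begins: read the wrist's pose just before it. camera_params takes no time and is no camera call; for the wrist camera it gives the pose at the moment of the call.
- r.close_job(): hands the job in; it is judged then, once.
The state is a dict: "time_s": time; "joints": joint angles; "qd": joint speeds; "joint_torque": joint torques, N m; "tcp_pos": TCP position; "eef_rot": TCP orientation; "contact_force": force on the tool from outside, world axes, zero at the start; "moment": the same for the moment, N m; "gripper_width": finger opening in m; "gripper_force": force on a finger pad.
Only numpy, scipy, OpenCV 4.12 (cv2) and the standard library are available. Lean on these libraries where they do the work, as an engineer would, in place of code of your own. Each camera call takes 0.05 s, during which the arm holds its last target. There are 200 camera calls.

### The job

The stirrer place on which the capped jar stands has tripped. Lift the square-handled reset stylus out of the tool stand, reach its tip down the round hole directly in front of that jar and press the recessed button fully down; finish like that, still gripping the stylus and holding the button down. Do not press the other two resets, and leave the vessels, the other tools and everything else on the bench where they are.

Things in the scene. Friction and masses are not known exactly. Their poses are not given: they have to be found in the camera images.
- stirrer: Three-place lab stirrer, white casing fixed to the bench, 170 (x) x 360 (y) x 60 mm high; origin: centre of its underside, x to its back. Three steel discs (92 mm across, tops 64 mm up) at x = +25, y = -115, 0, +115 mm, a vessel on each. In front of each (x = -60, same y) a 14 mm reset hole in the flat top. The 3 black knobs on its front face are dummies.
- jar: Closed glass jar with a broad white screw cap, 60 mm across, 85 mm high, standing loose on one of the three discs (which one changes). Origin at the centre of its underside, z up. Its place is the tripped one.
- beaker: Open clear plastic beaker without lid, 66 mm across, 65 mm high, loose on another disc; origin at the centre of its underside.
- dish: Low open white ceramic dish, 80 mm across, 22 mm high, loose on another disc; origin at the centre of its underside.
- stand: Blue plastic tool stand fixed to the bench, a block 70 (its x) x 170 (its y) x 80 mm high; origin at the centre of its underside. Three through holes 8.5 mm across stand in a row along its y at -55, 0 and +55 mm, an upright tool in each (which tool is where changes).
- stylus: Reset stylus: the tool with the SQUARE aluminium handle, 14 x 14 x 80 mm, tallest of the three; below it a round steel shank 7 mm thick, 70 mm long, ball-round tip. About 50 g. Origin at the tip, z up (handle z = 70 to 150 mm). Upright, tip 10 mm above the bench, handle resting on the stand top, faces roughly parallel to the stand sides; raise over 70 mm to free it.
- stylus_grip (a point): Point on the stylus's axis where it is best gripped, 105 mm above the tip.
- driver: Bystander in the stand: small screwdriver with a thick round black handle 28 mm across and 55 mm tall above the stand; same shank; origin at its tip.
- probe: Bystander in the stand: probe with a thin round steel handle 16 mm across and 30 mm tall and a black ball 24 mm across on top (50 mm above the stand); same shank; origin at its tip.
- well_plate: Bystander: clear multi-well plate lying on the bench, 85 x 127 x 20 mm; origin at the centre of its underside.
- vial: Bystander: small capped vial, 26 mm across, 50 mm high; origin at the centre of its underside.
- marker: Bystander: black-and-white marker pen lying on the bench along its own y, 130 mm long, 14 mm thick; origin below its middle.
- hole0 (a point): Centre of the mouth of the right-hand (-y) reset hole, level with the stirrer's flat top, 60 mm above the bench; z up. The hole is vertical, 14 mm across; the top of its button lies 22 mm below the mouth (28 mm when fully down).
- reset0 (a joint): The black recessed button (12 mm across) in hole0: 0 = up, 0.006 m = fully down; it springs back when let go. It begins to move at about 2 N and is fully down at 6 N; then it stands on a hard stop.
- hole1 (a point): Centre of the mouth of the middle reset hole, level with the stirrer's flat top, 60 mm above the bench; z up. The hole is vertical, 14 mm across; the top of its button lies 22 mm below the mouth (28 mm when fully down).
- reset1 (a joint): The black recessed button (12 mm across) in hole1: 0 = up, 0.006 m = fully down; it springs back when let go. It begins to move at about 2 N and is fully down at 6 N; then it stands on a hard stop.
- hole2 (a point): Centre of the mouth of the left-hand (+y) reset hole, level with the stirrer's flat top, 60 mm above the bench; z up. The hole is vertical, 14 mm across; the top of its button lies 22 mm below the mouth (28 mm when fully down).
- reset2 (a joint): The black recessed button (12 mm across) in hole2: 0 = up, 0.006 m = fully down; it springs back when let go. It begins to move at about 2 N and is fully down at 6 N; then it stands on a hard stop.
Mind the look-alikes: they are no part of the job. Leave any blue or orange look-alike of the stylus alone.

How it is judged (in metres and radians):
On the way:
1. the stylus is gripped and drawn clear out of the stand, its tip above the stand's top (contact force between the fingers and stylus above 1 N and z of stylus in the frame of stand above 0.082 m), for 0.1 s.
At the end, for the whole second after the job is handed in: Button by the jar 4.5+ of 6 mm down; tip 20+ mm down that hole, within 7 mm of its axis; stylus gripped and pushing (each >1 N), lean <0.2 rad; other buttons <1.5 mm down; jar upright; vessels and tools moved <20 mm, plate, vial, marker <30 mm; all lasting the final second (((horizontal distance between jar and hole0 below 0.115 m and value of joint reset0 above 0.0045 m and horizontal distance between stylus and hole0 below 0.007 m and z of stylus in the frame of hole0 below -0.02 m and value of joint each of reset1, reset2 below 0.0015 m) or (horizontal distance between jar and hole1 below 0.115 m and value of joint reset1 above 0.0045 m and horizontal distance between stylus and hole1 below 0.007 m and z of stylus in the frame of hole1 below -0.02 m and value of joint each of reset0, reset2 below 0.0015 m) or (horizontal distance between jar and hole2 below 0.115 m and value of joint reset2 above 0.0045 m and horizontal distance between stylus and hole2 below 0.007 m and z of stylus in the frame of hole2 below -0.02 m and value of joint each of reset0, reset1 below 0.0015 m)) and contact force between the fingers and stylus above 1 N and contact force between stylus and stirrer above 1 N and angle between stylus's own z axis and vertical below 0.2 rad and angle between jar's own z axis and vertical below 0.1 rad and distance of each of jar, beaker, dish, driver, probe from where it was at the start of the episode below 0.02 m and distance of each of well_plate, vial, marker from where it was at the start of the episode below 0.03 m); the arm keeps its last pose, push and grip.
It fails at once if the right-hand (-y) reset is pressed although the jar does not stand behind it (value of joint reset0 above 0.002 m and not (horizontal distance between jar and hole0 below 0.115 m)).
It fails at once if the middle reset is pressed although the jar does not stand behind it (value of joint reset1 above 0.002 m and not (horizontal distance between jar and hole1 below 0.115 m)).
It fails at once if the left-hand (+y) reset is pressed although the jar does not stand behind it (value of joint reset2 above 0.002 m and not (horizontal distance between jar and hole2 below 0.115 m)).
It fails at once if a vessel on the stirrer or another tool is shifted by more than 20 mm, or the plate, vial or marker by more than 30 mm (distance of any of jar, beaker, dish, driver, probe from where it was at the start of the episode above 0.02 m or distance of any of well_plate, vial, marker from where it was at the start of the episode above 0.03 m).
It also fails if it takes over 43 s, if anything falls off the work surface, if the arm or the gripper's body presses on something with over 40 N, if the wrist force passes 120 N, or if a joint passes its speed limit or range.

## Working session

There is one attempt and no reset: what is moved stays moved. The work goes in short steps, Python scripts to look and compute and a shell command to move; the robot and the scene stay as the last step left them, time stands still between calls to the robot, and variables do not carry over. Pictures are saved under pics/ and viewed, at most 10 in all, crops included, and the job is handed in when it is done.

```bash
mkdir -p pics; python3 - <<'E'
from plant import r
import cv2,numpy as np
for n in("scene","side"):
    a=r.capture(n); cv2.imwrite(f"pics/{n}0.png",a[:,:,::-1])
    p=r.camera_params(n); print(n,p['fx'],p['cx'],p['cy'],np.round(-p['R'].T@p['t'],3),np.round(p['R'][2],2))
s=r.get_state();print(s['tcp_pos'],s['eef_rot'],s['time_s'])
E
```

```text
scene 499.6736229009776 321.59366155126133 203.2787364812508 [ 0.972 -0.67   1.141] [-0.31  0.53 -0.79]
side 368.68019221901574 324.0549153161729 200.38559612408235 [0.502 0.68  0.648] [ 0.08 -0.76 -0.65]
[ 0.29580915 -0.60654184  0.40380148] [ 1.79914222e+02 -7.74379277e-03 -1.54008787e+02] 0.1
```

View pics/scene0.png

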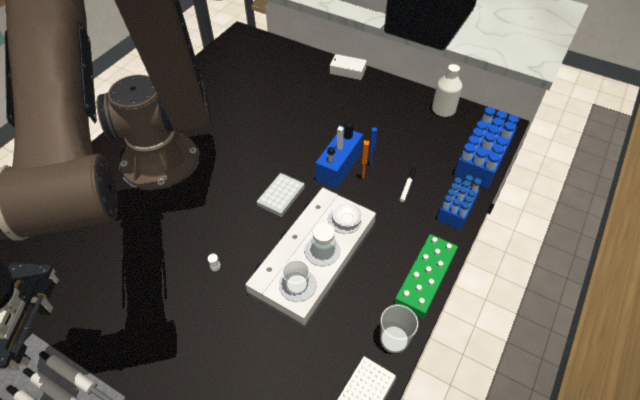

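View pics/side0.png

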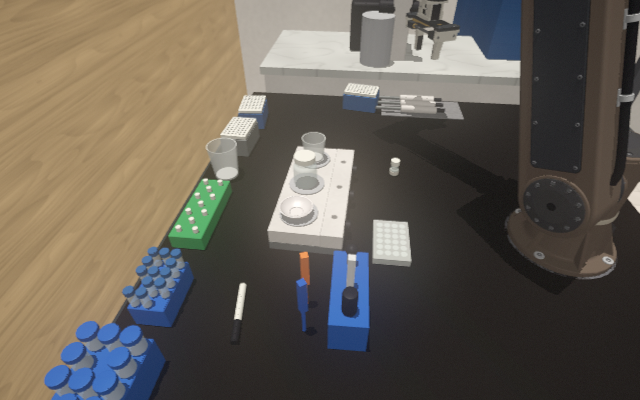

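Both views show the capped jar on the middle disc (scene 323,235; side 304,162). Candidates for the stylus are:
- the silver square handle in the middle of the stand (scene 340,138)
- the probe (331,155)
- the driver (348,130)
- the orange look-alike (365,152) and the blue one (374,140)

The silver square handle fits the description. I'll check it in a close crop.

```bash
python3 - <<'E'
import cv2,numpy as np
a=cv2.imread("pics/scene0.png");b=cv2.imread("pics/side0.png")
z=lambda i,x,y,w,h,k:cv2.resize(i[y:y+h,x:x+w],None,fx=k,fy=k,interpolation=cv2.INTER_CUBIC)
c=z(a,240,110,150,220,2.6);d=z(b,260,140,160,220,2.6)
h=min(c.shape[0],d.shape[0]);cv2.imwrite("pics/crop.png",np.hstack([c[:h,:390],d[:h,:400]]))
E
```

```text
(no output)
```

View pics/crop.png

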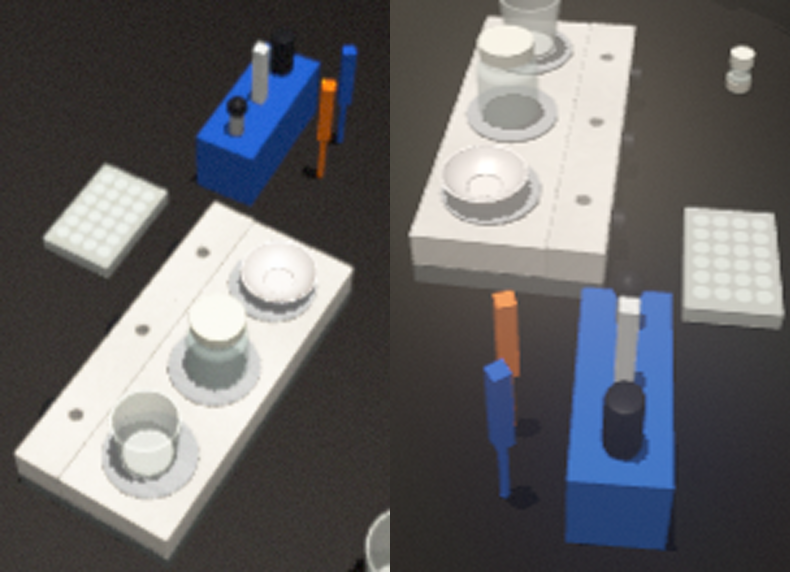

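The crop confirms it. The square silver handle is in the middle slot, between the black ball probe (-y side) and the thick black driver (+y side), and the jar is in the middle behind hole1. Next I'll triangulate.

```bash
cat > h.py <<'E'
from plant import r
import numpy as np
def ray(n,uv,p=None):
    p=p or r.camera_params(n); R,t=p['R'],p['t']
    d=R.T@np.array([(uv[0]-p['cx'])/p['fx'],(uv[1]-p['cy'])/p['fy'],1]); return -R.T@t,d/np.linalg.norm(d)
def plane(n,uv,z,p=None):
    o,d=ray(n,uv,p); return o+d*(z-o[2])/d[2]
def tri(a,b):
    A=np.zeros((3,3));v=np.zeros(3)
    for o,d in(a,b):
        P=np.eye(3)-np.outer(d,d);A+=P;v+=P@o
    return np.linalg.solve(A,v)
E
python3 - <<'E'
from h import *
np.set_printoptions(precision=4,suppress=True)
for nm,a,b,z in[("hole0",(269.2,269.2),(343.5,161.9),.06),("hole1",(294.6,236.5),(339.2,186.5),.06),("hole2",(318.1,206.9),(334.2,216.5),.06),("sty top",(340.4,127.5),(351.2,257.3),.16),("orange top",(366.3,141.5),(304.,254),.16),("blue top",(374,128.3),(301,282),.16),("jar cap",(323.5,231),(303.5,156.5),.149)]:
    print(nm,plane("scene",a,z)[:2],plane("side",b,z)[:2],tri(ray("scene",a),ray("side",b)))
for q in[(363,134),(315.8,162.7),(336.2,168.8)]:print("st scene",plane("scene",q,.08))
for q in[(328.5,326.5),(369.2,327.3),(368.5,252.7),(334.2,251.5)]:print("st side",plane("side",q,.08))
print(r.camera_params("wrist"))
s=r.get_state();print(s['joints'])
E
```

```text
hole0 [ 0.5362 -0.1839] [ 0.536  -0.1836] [ 0.5361 -0.1838  0.0598]
hole1 [ 0.5391 -0.0688] [ 0.5399 -0.0703] [ 0.5396 -0.0693  0.0609]
hole2 [0.5432 0.0461] [0.5432 0.0448] [0.5433 0.0456 0.0607]
sty top [0.4947 0.2564] [0.4982 0.2535] [0.497  0.2546 0.1619]
orange top [0.5835 0.243 ] [0.5807 0.2547] [0.5813 0.249  0.1536]
blue top [0.5786 0.3007] [0.5768 0.3147] [0.5768 0.3085 0.1524]
jar cap [ 0.6268 -0.0699] [ 0.6293 -0.0657] [ 0.6281 -0.0688  0.1475]
st scene [0.5287 0.3411 0.08  ]
st scene [0.4644 0.1685 0.08  ]
st scene [0.5268 0.1771 0.08  ]
st side [0.5286 0.3416 0.08  ]
st side [0.4598 0.3359 0.08  ]
st side [0.4631 0.1675 0.08  ]
st side [0.5331 0.1717 0.08  ]
{'fx': 311.49283076976957, 'fy': 311.49283076976957, 'cx': 317.2939049245684, 'cy': 201.64173965416137, 'R': array([[-0.4389,  0.8985,  0.0012],
       [ 0.863 ,  0.4212,  0.2792],
       [ 0.2503,  0.1236, -0.9602]]), 't': array([ 0.6734, -0.0351,  0.3909])}
[-47.4946  20.5882   0.6385  -0.018  -70.1348 -16.508 ]
```

```bash
python3 -m pendant '[[[-0.03,0.035,0,0,0,-8,1],[-0.06,0.07,0,0,0,-16,1],[-0.09,0.105,0,0,0,-24,1],[-0.12,0.14,0,0,0,-32,1],[-0.15,0.175,0,0,0,-40,1]]]'
cat > go.py <<'E'
import sys
from h import *
from scipy.spatial.transform import Rotation as Ro
# remaining shift/turn in tool axes to target x y z yaw
s=r.get_state();T=np.array([float(v) for v in sys.argv[1:4]]);y=float(sys.argv[4])
A=Ro.from_euler('xyz',s['eef_rot'],degrees=True);B=Ro.from_euler('xyz',[180,0,y],degrees=True)
print(np.round(s['time_s'],2),np.round(s['tcp_pos'],4),np.round(s['eef_rot'],2),'F',np.round(s['contact_force'],1),'w',round(s['gripper_width'],4),'g',round(s['gripper_force'],1))
print('shift',np.round(A.inv().apply(T-s['tcp_pos']),4),'turn',np.round((A.inv()*B).as_rotvec(degrees=True),2),'j',np.round(s['joints'],1))
E
python3 go.py .496 .255 .405 -89
```

```text
time_s: 0.6
tcp_pos: [0.354, -0.3819, 0.4043]
eef_rot: [180.0, 0.0, -113.7]
contact_force: [1.6, 0.7, 1.2]
gripper_width: 0.0873
gripper_force: 0.0
0.6 [ 0.354  -0.3819  0.4043] [ 1.7997e+02  1.0000e-02 -1.1369e+02] F [1.6 0.7 1.2] w 0.0873 g 0.0
shift [-6.403e-01  1.258e-01 -5.000e-04] turn [ 2.000e-02  1.000e-02 -2.469e+01] j [-25.6   6.  -18.6  -0.  -65.4   1.9]
```

```bash
python3 -m pendant '[[[-0.048,0.005,0,0,0,-5,1],[-0.096,0.01,0,0,0,-10,1],[-0.144,0.014,0,0,0,-15,1],[-0.192,0.019,0,0,0,-20,1],[-0.24,0.023,0,0,0,-24.7,1]]]' >/dev/null;python3 go.py .496 .255 .405 -89
```

```text
1.1 [ 0.4304 -0.1531  0.4047] [-1.7998e+02  1.0000e-02 -8.9100e+01] F [0.7 0.2 0.1] w 0.0874 g 0.0
shift [-4.07e-01 -7.20e-02 -2.00e-04] turn [-0.02  0.01 -0.1 ] j [  5.2  -0.5 -25.5  -0.  -65.   -4.3]
```

```bash
python3 -m pendant '[[[-0.045,-0.008,0,0,0,0,1],[-0.09,-0.016,0,0,0,0,1],[-0.135,-0.024,0,0,0,0,1],[-0.18,-0.032,0,0,0,0,1],[-0.225,-0.04,0,0,0,0,1]]]' >/dev/null
python3 -m pendant '[[[-0.045,-0.008,0,0,0,0,0],[-0.09,-0.016,0,0,0,0,0],[-0.135,-0.024,0,0,0,0,0],[-0.182,-0.032,0,0,0,0,0],[-0.182,-0.032,0,0,0,0,0]]]' >/dev/null;python3 go.py .496 .255 .405 -89
python3 - <<'E'
from h import *
import cv2
p=r.camera_params("wrist");a=r.capture("wrist");cv2.imwrite("pics/w1.png",a[:,:,::-1])
import pickle;pickle.dump(p,open("w1.pkl","wb"))
for X in[(.496,.255,.16),(.496,.255,.08)]:
    c=p['R']@np.array(X)+p['t'];print(c[:2]/c[2]*p['fx']+[p['cx'],p['cy']])
E
```

```text
2.1 [0.4982 0.2574 0.4036] [ 1.7998e+02 -2.0000e-02 -8.9110e+01] F [-0.2 -0.6 -0.7] w 0.0533 g 0.0
shift [ 0.0024  0.0022 -0.0014] turn [ 0.02 -0.02 -0.11] j [ 47.3   9.9 -14.    0.  -66.1 -46.4]
[319.98788309 210.65436619]
[319.41976927 186.25544352]
```

View pics/w1.png

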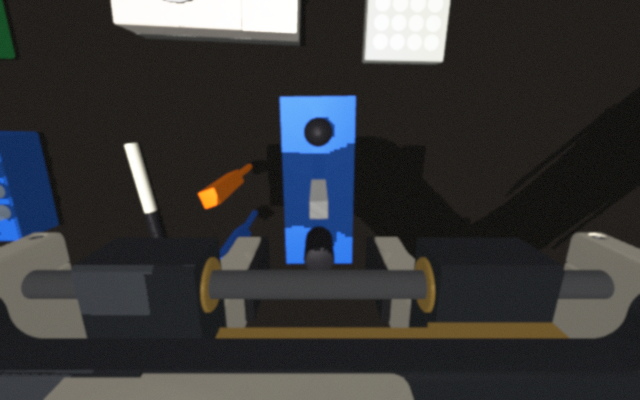

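The wrist picture shows the silver square top at about (318,209), within 1–2 px of the prediction. The orange (210,197) and blue (240,230) look-alikes are off to one side and clear of the fingers. Going down.

```bash
python3 -m pendant '[[[0.0034,0.0012,0.035,0,0,0,0],[0.0034,0.0012,0.07,0,0,0,0],[0.0034,0.0012,0.1,0,0,0,0],[0.0034,0.0012,0.118,0,0,0,0],[0.0034,0.0012,0.126,0,0,0,0]]]' >/dev/null
python3 -m pendant '[[[0,0,0,0,0,0,0],[0,0,0,0,0,0,0]]]' >/dev/null;python3 go.py .497 .254 .278 -89
python3 - <<'E'
from h import *
import cv2
a=r.capture("scene")[90:200,260:420,::-1];b=r.capture("side")[190:340,240:420,::-1]
f=lambda i:cv2.resize(i,(400,int(i.shape[0]*400/i.shape[1])),interpolation=cv2.INTER_CUBIC)
a,b=f(a),f(b);h=min(len(a),len(b));cv2.imwrite("pics/g.png",np.hstack([a[:h],b[:h]]))
E
```

```text
2.85 [0.4968 0.2494 0.2796] [-1.7994e+02  3.0000e-02 -8.9300e+01] F [ 0.1 -0.1  0.4] w 0.0439 g 0.0
shift [-0.0046 -0.0003  0.0016] turn [-0.06  0.03 -0.3 ] j [ 46.8  16.  -23.9   0.  -50.  -46.2]
```

View pics/g.png

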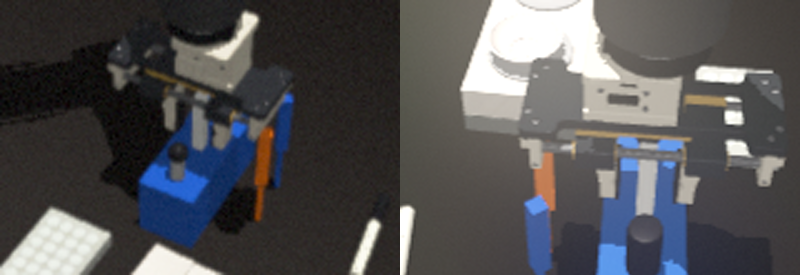

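The fingers straddle the square handle. I'll correct the 4.6 mm error in y, then close.

```bash
python3 -m pendant '[[[-0.0046,0,0.0015,0,0,0,0],[-0.0046,0,0.0015,0,0,0,0]]]' >/dev/null; python3 go.py .497 .254 .278 -89
python3 -m pendant '[[[0,0,0,0,0,0,-1],[0,0,0,0,0,0,-1],[0,0,0,0,0,0,-1],[0,0,0,0,0,0,-1],[0,0,0,0,0,0,-1]]]' 35; python3 go.py .497 .254 .278 -89
```

```text
3.15 [0.4965 0.2546 0.2777] [-1.7995e+02  5.0000e-02 -8.9290e+01] F [0.3 0.2 0.1] w 0.044 g 0.0
shift [ 0.0006 -0.0005 -0.0003] turn [-0.05  0.05 -0.29] j [ 47.2  16.3 -23.8   0.  -49.8 -46.5]
time_s: 3.65
tcp_pos: [0.4966, 0.2541, 0.2772]
eef_rot: [-180.0, 0.0, -89.3]
contact_force: [0.6, -0.3, 0.5]
gripper_width: 0.014
gripper_force: 35.0
3.65 [0.4966 0.2541 0.2772] [-1.7998e+02  1.0000e-02 -8.9290e+01] F [ 0.6 -0.3  0.5] w 0.014 g 35.0
shift [ 0.0001 -0.0004 -0.0008] turn [-0.02  0.01 -0.29] j [ 47.2  16.3 -23.8   0.  -49.8 -46.5]
```

```bash
python3 -m pendant '[[[0,0,-0.02,0,0,0,-1],[0,0,-0.05,0,0,0,-1],[0,0,-0.085,0,0,0,-1],[0,0,-0.12,0,0,0,-1],[0,0,-0.145,0,0,0,-1]]]'>/dev/null
python3 -m pendant '[[[0,0,0,0,0,0,-1],[0,0,0,0,0,0,-1]]]'; python3 go.py .540 -.0694 .422 -89
```

```text
time_s: 4.35
tcp_pos: [0.4962, 0.2539, 0.4223]
eef_rot: [-180.0, 0.1, -89.3]
contact_force: [-0.7, -0.8, -1.4]
gripper_width: 0.0137
gripper_force: 35.0
4.35 [0.4962 0.2539 0.4223] [-1.7999e+02  5.0000e-02 -8.9310e+01] F [-0.7 -0.8 -1.4] w 0.0137 g 35.0
shift [ 0.3238 -0.0399  0.    ] turn [-0.01  0.05 -0.31] j [ 47.2   8.8 -12.8  -0.  -68.3 -46.5]
```

```bash
python3 -m pendant '[[[0.032,-0.004,0,0,0,0,-1],[0.064,-0.008,0,0,0,0,-1],[0.096,-0.012,0,0,0,0,-1],[0.128,-0.016,0,0,0,0,-1],[0.16,-0.02,0,0,0,0,-1]]]'>/dev/null
python3 -m pendant '[[[0.04,-0.005,0,0,0,0,-1],[0.08,-0.01,0,0,0,0,-1],[0.12,-0.015,0,0,0,0,-1],[0.15,-0.018,0,0,0,0,-1],[0.163,-0.0198,0,0,0,0,-1]]]'>/dev/null
python3 -m pendant '[[[0,0,0,0,0,0,-1],[0,0,0,0,0,0,-1],[0,0,0,0,0,0,-1]]]'>/dev/null; python3 go.py .540 -.0694 .422 -89
```

```text
5.65 [ 0.5401 -0.0676  0.4218] [ 1.7996e+02  1.0000e-02 -8.9250e+01] F [ 0.4  0.1 -1.5] w 0.0137 g 35.0
shift [ 0.0018  0.0001 -0.0002] turn [ 0.04  0.01 -0.25] j [ 13.5   7.6 -14.4  -0.  -68.1 -12.7]
```

```bash
python3 -m pendant '[[[0.0018,0,0.03,0,0,0,-1],[0.0018,0,0.055,0,0,0,-1],[0.0018,0,0.075,0,0,0,-1],[0.0018,0,0.075,0,0,0,-1],[0.0018,0,0.075,0,0,0,-1]]]'>/dev/null; python3 go.py .540 -.0694 .347 -89
python3 - <<'E'
from h import *
import cv2
p=r.camera_params("wrist");w=r.capture("wrist");a=r.capture("scene");b=r.capture("side")
for n,i in(("w2",w),("s2",a),("d2",b)):cv2.imwrite(f"pics/{n}.png",i[:,:,::-1])
tp=[.540,-.0694,.08];H=[.5398,-.0692,.06]
for n in("wrist","scene","side"):
    q=p if n=="wrist" else r.camera_params(n)
    for X in(tp,H):
        c=q['R']@np.array(X)+q['t'];print(n,c[:2]/c[2]*q['fx']+[q['cx'],q['cy']])
f=lambda i,x,y:cv2.resize(i[y:y+150,x:x+100,::-1],None,fx=4,fy=4,interpolation=cv2.INTER_CUBIC)
cv2.imwrite("pics/t2.png",np.hstack([f(a,245,140),f(b,290,90)]))
E
```

```text
6.15 [ 0.5404 -0.0695  0.3476] [ 1.7999e+02 -2.0000e-02 -8.9220e+01] F [0.3 0.3 0.9] w 0.0136 g 35.0
shift [-0.0001  0.0004  0.0006] turn [ 0.01 -0.02 -0.22] j [ 13.3  11.  -20.5   0.  -58.6 -12.5]
wrist [317.69061155 204.67850063]
wrist [317.91582235 198.46771169]
scene [294.41847175 232.42678885]
scene [294.74859116 236.71398502]
side [339.34798341 180.52865557]
side [339.19706508 186.76141161]
```

View pics/t2.png

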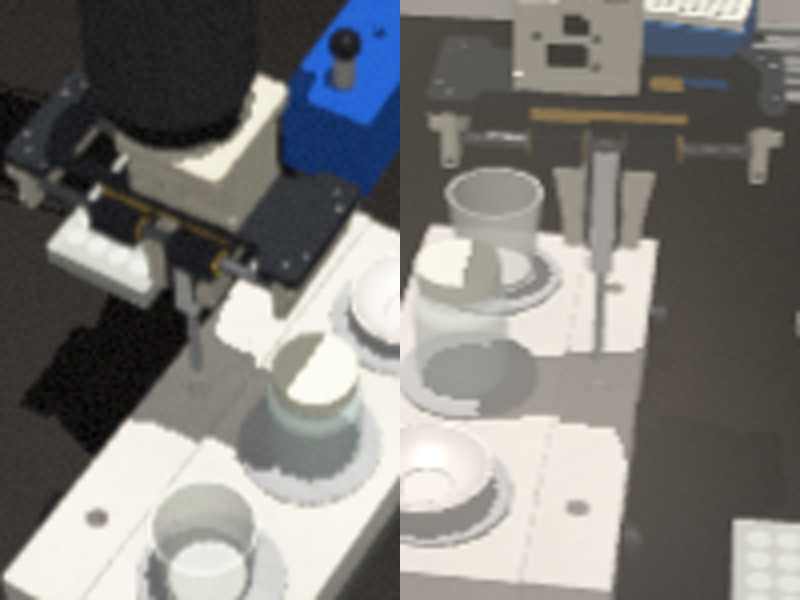

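View pics/w2.png

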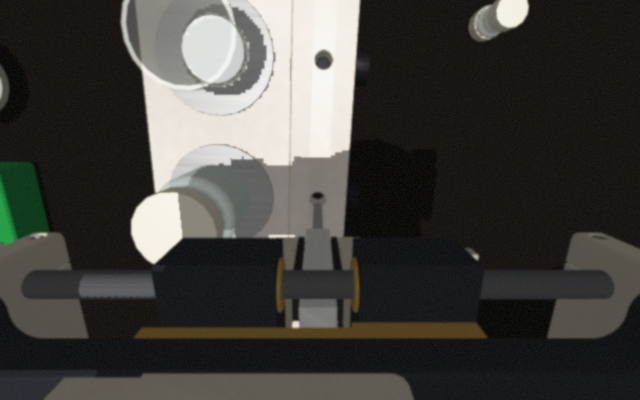

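The tip is at scene (294,232) and side (340,179), and hole1 is directly below it in all three views. The alignment is within about 1.5 mm, against 3.5 mm clearance. Going down.

```bash
python3 -m pendant '[[[0,0,0.01,0,0,0,-1],[0,0.0004,0.02,0,0,0,-1],[0,0.0004,0.028,0,0,0,-1],[0,0.0004,0.035,0,0,0,-1],[0,0.0004,0.035,0,0,0,-1]]]' 50 >/dev/null; python3 go.py .540 -.0694 .300 -89
python3 -m pendant '[[[0,0,0.003,0,0,0,-1],[0,0,0.006,0,0,0,-1],[0,0,0.009,0,0,0,-1],[0,0,0.009,0,0,0,-1],[0,0,0.009,0,0,0,-1]]]' >/dev/null; python3 go.py .540 -.0694 .300 -89
```

```text
6.8 [ 0.5394 -0.0704  0.3107] [ 1.7986e+02 -2.0000e-02 -8.9320e+01] F [ 0.6  0.6 -0.1] w 0.0137 g 50.0
shift [-0.001  -0.0007  0.0107] turn [ 0.14 -0.02 -0.32] j [ 13.2  13.  -23.2  -0.  -53.9 -12.5]
7.3 [ 0.5399 -0.0703  0.3035] [-179.96   -0.    -89.29] F [-0.4 -0.   1.9] w 0.0137 g 50.0
shift [-0.0009 -0.0001  0.0035] turn [-0.04 -0.   -0.29] j [ 13.2  13.5 -23.7   0.  -52.7 -12.5]
```

Contact with the button is beginning, as expected (tip z about 0.036). I'll press on in small steps.

```bash
python3 -m pendant '[[[0,0,0.001,0,0,0,-1],[0,0,0.002,0,0,0,-1],[0,0,0.003,0,0,0,-1],[0,0,0.003,0,0,0,-1],[0,0,0.003,0,0,0,-1]]]' >/dev/null; python3 go.py .540 -.0694 .300 -89
python3 -m pendant '[[[0,0,0.001,0,0,0,-1],[0,0,0.002,0,0,0,-1],[0,0,0.002,0,0,0,-1],[0,0,0.002,0,0,0,-1]]]' >/dev/null; python3 go.py .540 -.0694 .300 -89
```

```text
7.8 [ 0.5399 -0.0703  0.3004] [-179.97   -0.    -89.29] F [-0.2  0.5  4.1] w 0.0139 g 50.0
shift [-0.0009 -0.0001  0.0004] turn [-0.03 -0.   -0.29] j [ 13.2  13.7 -23.9   0.  -52.3 -12.5]
8.2 [ 0.5399 -0.0703  0.2984] [-179.97   -0.    -89.29] F [-0.2 -0.3  6.3] w 0.0138 g 50.0
shift [-0.0009 -0.0001 -0.0016] turn [-0.03 -0.   -0.29] j [ 13.2  13.8 -24.1   0.  -52.1 -12.5]
```

```bash
python3 -m pendant '[[[0,0,0.0005,0,0,0,-1],[0,0,0.001,0,0,0,-1],[0,0,0.001,0,0,0,-1],[0,0,0.001,0,0,0,-1],[0,0,0.001,0,0,0,-1]]]' >/dev/null; python3 go.py .540 -.0694 .300 -89
```

```text
8.7 [ 0.54   -0.0703  0.2981] [-1.7994e+02 -1.0000e-02 -8.9270e+01] F [-2.8  0.4 11.5] w 0.0137 g 50.0
shift [-0.0009 -0.     -0.0019] turn [-0.06 -0.01 -0.27] j [ 13.2  13.8 -24.1   0.  -52.  -12.5]
```

The button is on its hard stop (11.5 N, no further travel). I'll check that it holds steady and take a last look.

```bash
python3 -m pendant '[[[0,0,0,0,0,0,-1],[0,0,0,0,0,0,-1],[0,0,0,0,0,0,-1],[0,0,0,0,0,0,-1],[0,0,0,0,0,0,-1]]]' >/dev/null; python3 go.py .540 -.0694 .300 -89
python3 - <<'E'
from h import *
import cv2
a=r.capture("scene");b=r.capture("side")
f=lambda i,x,y:cv2.resize(i[y:y+150,x:x+100,::-1],None,fx=4,fy=4,interpolation=cv2.INTER_CUBIC)
cv2.imwrite("pics/t3.png",np.hstack([f(a,245,140),f(b,290,90)]))
E
```

```text
9.2 [ 0.54   -0.0703  0.2982] [-1.7994e+02 -1.0000e-02 -8.9270e+01] F [-2.   0.9 11.3] w 0.0137 g 50.0
shift [-0.0009 -0.     -0.0018] turn [-0.06 -0.01 -0.27] j [ 13.2  13.8 -24.1   0.  -52.  -12.5]
```

View pics/t3.png

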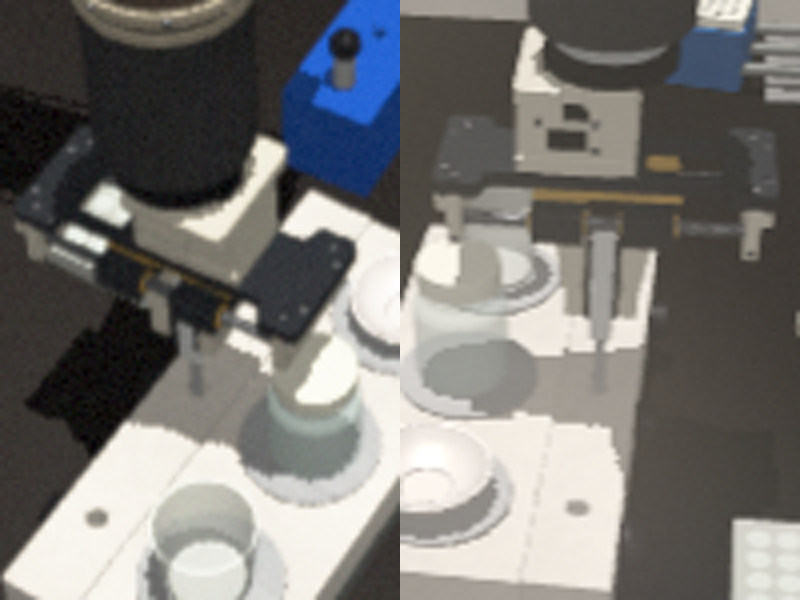

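The shank disappears into hole1 (scene crop 196,392; side crop 600,388), and the vessels have not moved.

```bash
python3 -c "from plant import r;print(r.close_job())"
```

```text
the job is handed in; nothing more can be done
None
```

I handed the job in at about 9.3 s with the stylus still gripped (50 N) and holding the middle reset, in front of the jar, on its hard stop at about 11 N; the vessels looked unmoved in the last picture, and no verdict was returned.

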